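# Square the instrument case into the bench corner stop

## Robot

A 6-joint arm with a two-finger parallel gripper is mounted at the origin on the work surface. World frame = base frame: x ahead of the robot, y to its left, z up, the work surface at z = 0. Lengths are in m, angles in degrees, forces in N, time in s.
With the tool pointing down it reaches from about 0.4 to 0.825 m from the base axis. Payload 7 kg.
Tool frame: the origin (TCP) lies between the finger pads; the fingertips stand 11 mm ahead of it and the grasp point (between the pads) lies 8 mm behind it (r.tcp_to_tips is the distance from the TCP to the fingertips, in m); x points along the fingers, y is the direction in which the jaws open and shut, and the axes are right-handed (so a half turn about x gives the same grasp; the last joint's range is limited). The gripper opens to 88 mm and grips with 3 to 60 N. Pads are 19 mm wide; open, the fingers measure 130 mm over their backs; the gripper's body (78 mm by 193 mm) begins 47 mm behind the grasp point.
Start: joints at [-53.222, 20.546, 0.682, 0, -70.136, -16.507], TCP at [0.234, -0.633, 0.238] pointing down, gripper open.
Joint ranges: [-176.03, 176.03], [-82.01, 121.73], [-58.28, 71.71], [-173.87, 95.51], [-174.79, -0.11], [-173.66, 173.66]. Speed limits (degrees/s): [136.94, 136.94, 172.46, 180, 180, 180].

## Interface

Orientations are given as [roll, pitch, yaw] about the fixed x, y, z axes, in that order (R = Rz(yaw) Ry(pitch) Rx(roll)).
In Python, from plant import r gives the robot as it stands.
- The arm moves only by the tool arm_command, never from a script. Its argument "plan" is a list of rows, each an object of numbers: "dx", "dy", "dz": the shift along the tool's x, y, z each as a share of 0.02 m, from -1 to 1; "wx", "wy", "wz": the turn, a rotation vector about the tool's x, y, z each as a share of 0.08 rad, from -1 to 1. In form: [{"dx": .., "dy": .., "dz": .., "wx": .., "wy": .., "wz": ..}, ...]. A call has 1 to 20 rows; each row shifts and turns the pose as measured when the row begins, along the tool's axes as they then stand; what a row does not reach is not made up. A row lasts 1/12 s, in which the tool goes at most 41.7 mm and 7.16 degrees, less where a joint would pass 70% of its speed; a pose out of reach is approached as far as the arm can. A call with a number of a shift or a turn outside -1 to 1 is refused whole. A call with a gripper value outside its range is refused whole. "fingers" is the closure, from -1 (fully open) to 1 (shut), so that 0 is half open, set as the call begins (left out, the last holds). The fingers move at their own pace and stop on an object; "force" is the grip in N (left out, the last holds). Time passes only in rows, so rows that do not move let the fingers close. It gives the time, the measured TCP pose, the force and the opening at its end, in the units of the state.
- r.get_state(): the state, without advancing time (a new reading comes with each control period).
- r.capture(name): name is "side" or "top"; returns (picture, depth): 480x640x3 uint8, red, green, blue; 480x640 float32, m along the optical axis (not along the pixel's ray), 0 where there is no reading.
- r.camera_model(name): a dict with "vertical_fov" (degrees; the focal length in pixels is half the picture's height over the tangent of half this angle, whatever the lens; pixels are square), "cx", "cy" (the principal point, pixels), "R" (3x3) and "t" (3): a world point X has camera coordinates R X + t. Camera axes: x right, y down, z forward; pixel columns grow to the right and rows downward; lengths in m; the calibration is good to about 2 mm. A picture is of the moment at which its call begins. camera_model takes no time and is no camera call.
- r.close_job(): hands the job in, once; it reports no verdict.
Trained networks look in the newest picture that a camera, given by its name, has taken for a name from the list of things; names that differ only in an ending like _2 or _b are one class to them, and where a whole thing is asked for, a point or a joint stands for the part that bears it (a point fixed in the world has none). Each returns a list of dicts, best first, with "score" (0 to 1); they miss things now and then, are a little off and sometimes report something else, mostly with a low value. They report only what shows in the picture. A call takes as long as a camera call. They do not tell look-alikes from the thing itself.
- r.cut_out(camera, query): "mask" (480x640 bool, what is visible of it) and "bbox" ([left, top, width, height] in pixels, round what is visible of it).
- r.spot_point(camera, query): "centre" ([column, row] in pixels: a listed point, or the origin of a listed thing).
The state is a dict: "time_s": time; "joints": joint angles; "qd": joint speeds; "joint_torque": joint torques, N m; "tcp_pos": TCP position; "eef_rot": TCP orientation; "contact_force": force on the tool from outside, world axes, zero at the start; "moment": the same for the moment, N m; "gripper_width": finger opening in m.
Only numpy, scipy, OpenCV 4.12 (cv2) and the standard library are available. Lean on these libraries where they do the work, as an engineer would, in place of code of your own. Each camera call takes 0.05 s, during which the arm holds its last target.

## Task

Push the large metal instrument case along the bench into the corner of the steel stop, so that its long side lies flush along the long rail and its short end is hard up against the short rail, ready for marking out. Only push it with the fingers: do not pick it up or tip it, and leave the small case, the mug and the solder spool where they stand. Finish with the hand clear of everything.

Things in the scene. Friction and masses are not known exactly. Their poses are not given: they have to be found in the camera images.
- case: large plain aluminium box, loose, 115 long (its x) x 88 wide (its y) x 34 mm high, 0.3 to 0.65 kg; flat lid with a black window and a round socket. Origin: centre of the underside, z up. Starts in the stop's open side, 40 to 80 mm short of home along both rails, up to 0.35 rad off square, its +x roughly along the stop's +x. Slides without tipping when pushed low on its sides.
- stop: fixed dark steel L of two rails 12 mm thick, 22 high, at a right angle. Origin: inner corner at bench level, z up. Long rail: inner face is plane y = 0, runs 180 mm towards -x. Short rail: inner face is plane x = 0, runs 130 mm towards -y. Open side (-x, -y) faces roughly to the robot. Home for the case: its centre at x -57.5, y -44 mm here, its x axis along the stop's x.
- small_case: a smaller aluminium case, 60 x 38 x 28 mm high, loose, standing behind the long rail, outside the corner; to be left alone. Origin: centre of its underside.
- mug: a dark red mug, 78 mm across, 90 mm high, with a handle towards its own +y; loose, off to one side of the work; to be left alone. Origin: centre of its underside.
- spool: a grey solder spool standing upright, 54 mm across, 42 mm high; loose, off to one side of the work; to be left alone. Origin: centre of its underside.
Mind the look-alikes: they are no part of the job. Of the things that look like the case, the middle-sized one is meant.

How it is judged:
By the outcome, as a careful person would: the job done as asked, in the order asked, and still so for the second after the job is handed in, with the robot touching nothing.
It also fails if it takes over 45 s, if anything falls off the work surface, if the arm or the gripper's body presses on something with over 40 N, if the wrist force passes 120 N, or if a joint passes its speed limit or range.

## Working session

There is one attempt and no reset: what is moved stays moved. The work goes in short steps, Python scripts to look and compute and a tool call to move; the robot and the scene stay as the last step left them, time stands still between calls to the robot, and variables do not carry over. Pictures are saved under pics/ and viewed, and the job is handed in when it is done.

Besides the shell and the picture viewer there is one more tool, called after "Request:" as name(argument=value, ...) on one line, values as JSON. arm_command: Moves the arm, as the interface text tells. Shift numbers are shares of 0.02 m and turn numbers shares of 0.08 rad, none past 1 either way. Its arguments: {"type":"object","properties":{"plan":{"type":"array","items":{"type":"object","properties":{"dx":{"type":"number"},"dy":{"type":"number"},"dz":{"type":"number"},"wx":{"type":"number"},"wy":{"type":"number"},"wz":{"type":"number"}}}},"fingers":{"type":"number"},"force":{"type":"number"}},"required":["plan"]}

```bash
ls; mkdir -p pics; python3 - <<'E'
from plant import r
import cv2,numpy as np
print(r.get_state())
for n in ("top","side"):
    p,d=r.capture(n); cv2.imwrite(f"pics/{n}0.png",p[:,:,::-1]); np.savez(f"{n}0.npz",p=p,d=d); print(n,r.camera_model(n))
E
```

```text
pics
{'time_s': 0.0, 'joints': array([-5.32220994e+01,  2.05920553e+01,  6.33132716e-01, -1.88631221e-02,
       -7.01361936e+01, -1.65061650e+01]), 'qd': array([-0.08622683,  0.01566067, -0.04229974,  0.02769511,  0.00970854,
       -0.05281725]), 'joint_torque': array([-2.79070860e-03, -5.82718849e+01,  2.93050861e+01,  6.99748546e+00,
        6.72389375e-03, -1.56904480e-04]), 'tcp_pos': array([ 0.23366367, -0.63275904,  0.23661476]), 'eef_rot': array([ 95.94721829,  89.90324445, 116.2125297 ]), 'contact_force': array([ 0.08165257, -0.43294184, -0.71187727]), 'moment': array([-0.00752245, -0.04740799,  0.0060249 ]), 'gripper_width': 0.08763449675787414}
top {'vertical_fov': 56.05615737487048, 'cx': 322.7974333768336, 'cy': 235.0615028487063, 'R': array([[ 0.00101868, -0.99941351,  0.03422865],
       [-0.99736721, -0.00349731, -0.0724322 ],
       [ 0.07250943, -0.03406475, -0.99678582]]), 't': array([-0.01229575,  0.52065955,  0.86070337])}
side {'vertical_fov': 42.97573203558743, 'cx': 318.2522477559869, 'cy': 245.5622709728999, 'R': array([[-0.98272287, -0.18422886,  0.01776223],
       [-0.10508758,  0.4764013 , -0.8729252 ],
       [ 0.15235606, -0.85971014, -0.48753062]]), 't': array([0.51522579, 0.09678996, 1.28128163])}
```

View pics/top0.png

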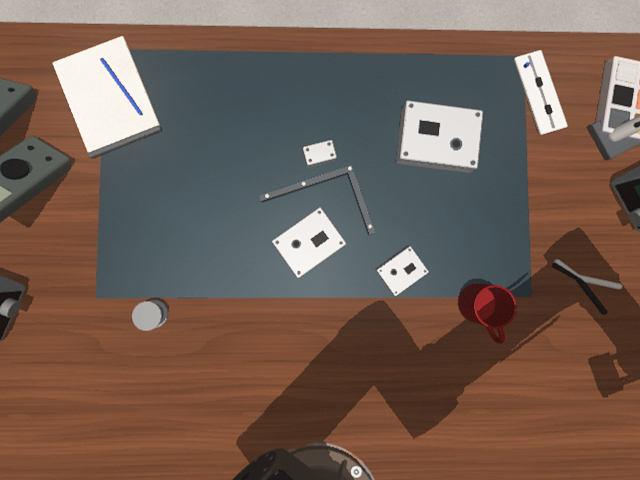

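View pics/side0.png

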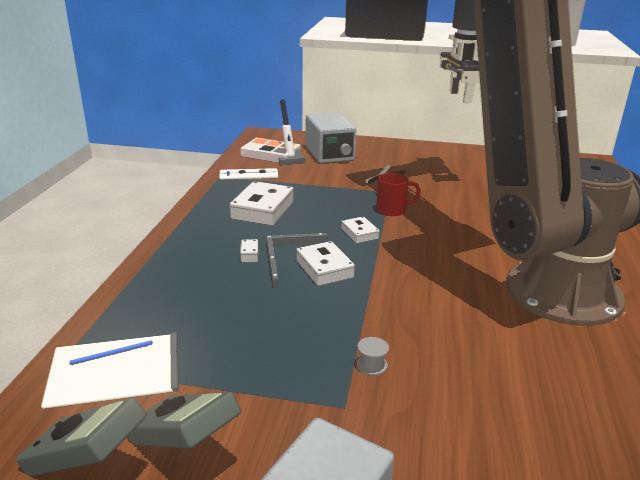

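The top picture shows four lookalike boxes:
- (309,243): middle-sized, standing in the open side of the stop.
- (440,135): a larger one.
- (402,270): a smaller one.
- (320,152): the small case, behind the long rail.

The one at (309,243) fits the description. The spool is at (149,316) and the mug at (490,305).

```bash
cat > h.py <<'E'
import numpy as np,cv2
def ray(cm,px,z):
    f=240/np.tan(np.radians(cm["vertical_fov"]/2))
    px=np.atleast_2d(np.array(px,float))
    R=np.array(cm["R"]);t=np.array(cm["t"]);c=-R.T@t
    d=np.c_[(px[:,0]-cm["cx"])/f,(px[:,1]-cm["cy"])/f,np.ones(len(px))]@R
    s=(z-c[2])/d[:,2]
    return c+s[:,None]*d
def proj(cm,X):
    f=240/np.tan(np.radians(cm["vertical_fov"]/2))
    q=np.atleast_2d(X)@np.array(cm["R"]).T+np.array(cm["t"])
    return np.c_[f*q[:,0]/q[:,2]+cm["cx"],f*q[:,1]/q[:,2]+cm["cy"]]
E
python3 - <<'E'
from plant import r
from h import *
p,d=r.capture("top"); cm=r.camera_model("top")
cv2.imwrite("pics/crop.png",cv2.resize(p[130:300,240:440,::-1],None,fx=4,fy=4,interpolation=cv2.INTER_CUBIC)[:600])
for q in("case","stop"):
    for o in r.cut_out("top",q)[:5]:
        m=o["mask"];print(q,o["score"],o["bbox"],m.sum())
        np.save(f"m_{q}_{o['bbox'][0]:.0f}.npy",m)
        c=cv2.findContours(m.astype(np.uint8),0,2)[0]
        rr=cv2.minAreaRect(np.vstack(c)); print(rr)
        if q=="case":
            b=ray(cm,cv2.boxPoints(rr),.034);print(b.round(4),np.linalg.norm(np.diff(b,axis=0),axis=1))
print(d[243,280],d[180,320], r.get_state()["time_s"])
E
```

```text
case 0.96 [378.9, 249.0, 45.8, 46.4] 1422
((401.3075256347656, 271.1988525390625), (34.27302551269531, 43.65730285644531), 54.688785552978516)
[[ 0.4532 -0.108   0.034 ]
 [ 0.5018 -0.1773  0.034 ]
 [ 0.448  -0.215   0.034 ]
 [ 0.4    -0.1456  0.034 ]] [0.08465929 0.06559951 0.08440792]
case 0.74 [397.1, 102.3, 83.7, 69.3] 5064
((439.0752258300781, 136.9228515625), (81.95793151855469, 63.80732727050781), 7.431407928466797)
[[ 0.6606 -0.1501  0.034 ]
 [ 0.7874 -0.1678  0.034 ]
 [ 0.7681 -0.3298  0.034 ]
 [ 0.641  -0.3102  0.034 ]] [0.12803886 0.16309322 0.12867482]
case 0.68 [270.2, 205.2, 74.7, 74.2] 2793
((308.2933654785156, 243.21823120117188), (47.36285400390625, 61.39430236816406), 53.746158599853516)
[[ 0.5054  0.0911  0.034 ]
 [ 0.5758 -0.0033  0.034 ]
 [ 0.5023 -0.0572  0.034 ]
 [ 0.4329  0.0373  0.034 ]] [0.11771787 0.09115715 0.117245  ]
stop 0.8 [258.4, 166.4, 114.6, 66.9] 1241
((324.73150634765625, 189.43121337890625), (119.84115600585938, 59.674983978271484), 17.140350341796875)
stop 0.35 [301.1, 138.7, 37.6, 28.4] 648
((318.9115295410156, 153.84230041503906), (21.575624465942383, 30.96014404296875), 74.74488067626953)
0.862014 0.88187337 0.25
```

View pics/crop.png

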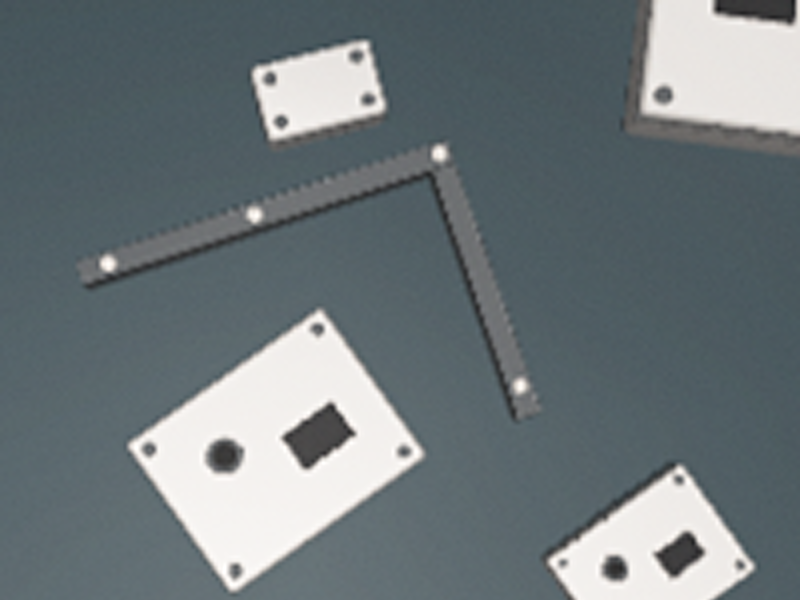

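```bash
cat >> h.py <<'E'
def white_rect(p,cm,seed,z=.034):
    m=cv2.inRange(p.min(2),140,255)
    m=cv2.morphologyEx(m,cv2.MORPH_CLOSE,np.ones((3,3)))
    cs=cv2.findContours(m,cv2.RETR_EXTERNAL,cv2.CHAIN_APPROX_NONE)[0]
    c=[c for c in cs if cv2.pointPolygonTest(c,seed,False)>=0][0]
    w=ray(cm,c[:,0,:],z)[:,:2]
    return cv2.minAreaRect((w*1000).astype(np.float32)),w
def L(x,y,a,z=.022):
    P=np.array([[-.18,0],[0,0],[0,-.13],[.012,-.13],[.012,.012],[-.18,.012]])
    c,s=np.cos(a),np.sin(a)
    return np.c_[P@np.array([[c,s],[-s,c]])+[x,y],np.full(6,z)]
E
python3 - <<'E'
from plant import r
from h import *
from scipy.optimize import minimize
p=np.load("top0.npz")["p"]; cm=r.camera_model("top")
print(white_rect(p,cm,(309,250))[0])
hsv=cv2.cvtColor(p,cv2.COLOR_RGB2HSV)
print(hsv[186,308],hsv[200,330],p[186,308],p[200,358],p[200,330])
sat=p.max(2).astype(int)-p.min(2)
m=np.zeros((480,640),np.uint8); mm=((sat<16)&(p.max(2)>70))
M=cv2.dilate(np.load("m_stop_258.npy").astype(np.uint8),np.ones((5,5)))>0
T=(mm&M).astype(np.float32); T=cv2.resize(T,None,fx=4,fy=4,interpolation=cv2.INTER_LINEAR)
def cost(q):
    im=np.zeros(T.shape,np.uint8)
    uv=(proj(cm,L(q[0],q[1],q[2]))+.5)*4
    cv2.fillPoly(im,[np.round(uv*16).astype(np.int32)],1,shift=4)
    return np.abs(im-T).sum()/T.sum()
c0=ray(cm,[[349,174]],.022)[0]
best=None
for a in np.radians([-65,-70,-75]):
    o=minimize(cost,[c0[0],c0[1],a],method="Nelder-Mead",options=dict(initial_simplex=[[c0[0],c0[1],a],[c0[0]+.006,c0[1],a],[c0[0],c0[1]+.006,a],[c0[0],c0[1],a+.08]],xatol=1e-5,fatol=1e-5))
    print(o.x,np.degrees(o.x[2]),o.fun)
    if best is None or o.fun<best.fun:best=o
np.save("stop.npy",best.x)
v=cv2.resize(p,None,fx=4,fy=4)[:,:,::-1].copy()
cv2.polylines(v,[np.round((proj(cm,L(*best.x))+.5)*4).astype(int)],True,(0,0,255),1)
cv2.polylines(v,[np.round((proj(cm,L(*best.x,z=0))+.5)*4).astype(int)],True,(0,255,0),1)
rc,_=white_rect(p,cm,(309,250)); b=cv2.boxPoints(rc)/1000
cv2.polylines(v,[np.round((proj(cm,np.c_[b,np.full(4,.034)])+.5)*4).astype(int)],True,(0,0,255),1)
cv2.imwrite("pics/fit.png",v[560:1150,1000:1760])
x,y,a=best.x
c,s=np.cos(a),np.sin(a);S=np.array([[c,-s],[s,c]])
loc=lambda w:((np.atleast_2d(w)-[x,y])@S*1000).round(1)
print("case corners local",loc(b),"centre",loc(np.array(rc[0])/1000))
for n,px,z in(("small",(320,152),.028),("spool",(149,316),.042),("mug",(490,305),.09),("smalllook",(402,270),.025),("big",(440,135),.04)):
    w=ray(cm,[px],z)[0,:2];print(n,w.round(3),loc(w))
E
```

```text
((506.1546630859375, 16.496246337890625), (87.88216400146484, 114.77764892578125), 35.56427001953125)
[105  16  62] [ 98  45 103] [58 60 62] [102 105 106] [ 85  98 103]
[ 0.64588533 -0.05944767 -1.2415484 ] -71.13548359694562 0.1965930312871933
[ 0.64574964 -0.05933944 -1.24063192] -71.0829729060814 0.19706028699874878
[ 0.64536614 -0.05949935 -1.24483173] -71.32360441924705 0.19814355671405792
case corners local [[-159.4 -166.2]
 [ -49.4 -133.3]
 [ -74.7  -49.1]
 [-184.6  -82.1]] centre [[-117.  -107.7]]
small [ 0.683 -0.005] [[-39.4  52.7]]
spool [0.368 0.312] [[-441.  -143.4]]
mug [ 0.391 -0.309] [[ 153.9 -322.4]]
smalllook [ 0.453 -0.165] [[  37.1 -216.7]]
big [ 0.716 -0.239] [[192.9   8.2]]
```

View pics/fit.png

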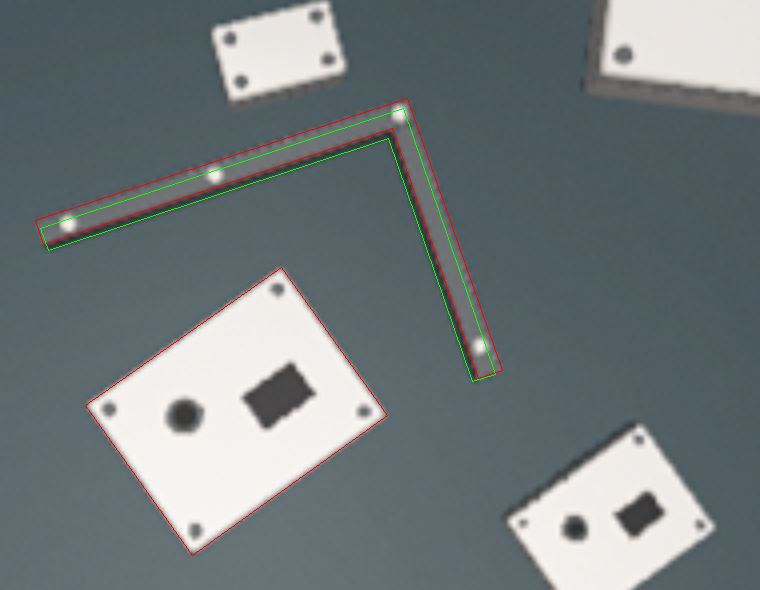

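The fit lies on the picture's edges: the case measures 114.8 x 87.9 mm, and the stop is at (0.646, -0.059) with yaw -71.2°. The case is about 60 mm and 64 mm short of home and 16.7° off square. Next I work out the approach.

```bash
cat >> h.py <<'E'
from scipy.spatial.transform import Rotation as Ro
SX,SY,SA=np.load("stop.npy") if __import__("os").path.exists("stop.npy") else (0,0,0)
c_,s_=np.cos(SA),np.sin(SA);S=np.array([[c_,-s_],[s_,c_]])
loc=lambda w:((np.atleast_2d(w)-[SX,SY])@S)
glo=lambda l:np.atleast_2d(l)@S.T+[SX,SY]
def need(st,xy,z,jaw):
    R=Ro.from_euler("xyz",st["eef_rot"],degrees=True).as_matrix()
    x=R[:,0];y=R[:,1]
    # target: tool x down, tool y along jaw (mod 180)
    cur=np.degrees(np.arctan2(y[1],y[0])); d=(jaw-cur+90)%180-90
    j=np.radians(cur+d); Y=np.array([np.cos(j),np.sin(j),0]);X=np.array([0,0,-1.]);T=np.c_[X,Y,np.cross(X,Y)]
    rv=Ro.from_matrix(R.T@T).as_rotvec()
    e=np.r_[xy,z]-st["tcp_pos"]
    print("t",round(float(st["time_s"]),2),"tcp",st["tcp_pos"].round(4),"loc",(loc(st["tcp_pos"][:2])*1000).round(1),"jaw",cur.round(2),"F",np.round(st["contact_force"],1),"w",round(float(st["gripper_width"]),4))
    print("R\n",R.round(3)); print("shift rows (tool)",(R.T@e/.02).round(2),"turn rows",(rv/.08).round(2))
E
python3 - <<'E'
from plant import r
from h import *
cc=np.array([.50615,.0165]);a=np.radians(35.56-90)
yd=np.array([-np.sin(a),np.cos(a)])
xy=cc-yd*(.044+.0095+.025)
print(xy,np.degrees(SA))
need(r.get_state(),xy,.15,np.degrees(a))
E
```

```text
[ 0.4422897  -0.02915208] -71.13548359694562
t 0.25 tcp [ 0.2338 -0.633   0.2371] loc [[ 409.5 -575.4]] jaw 110.27 F [-0.3  0.1  0.1] w 0.0873
R
 [[-0.    -0.346  0.938]
 [ 0.001  0.938  0.346]
 [-1.     0.001 -0.   ]]
shift rows (tool) [ 4.37 24.71 20.24] turn rows [-3.34  0.   -0.01]
```

Request:
arm_command(fingers=-0.35, plan=[{"dy":0.5,"dz":0.4,"wx":-0.84},{"dy":0.9,"dz":0.7,"wx":-0.84},{"dy":0.9,"dz":0.7,"wx":-0.84},{"dy":0.9,"dz":0.7,"wx":-0.84},{"dy":1,"dz":0.6},{"dy":1,"dz":0.6},{"dy":1,"dz":0.6},{"dy":1,"dz":0.6},{"dy":1,"dz":0.6},{"dy":1,"dz":0.6},{"dy":1,"dz":0.6},{"dy":1,"dz":0.6},{"dy":1,"dz":0.6},{"dy":1,"dz":0.6},{"dy":1,"dz":0.6},{"dy":1,"dz":0.6},{"dy":1,"dz":0.6},{"dy":1,"dz":0.6},{"dy":0.8,"dz":0.5},{"dy":0.5,"dz":0.3}])

```text
schema error: expected keys dx, dy, dz, wx, wy, wz
```

```bash
python3 - <<'E'
from plant import r
from h import *
need(r.get_state(),[.4423,-.0291],.15,-54.4)
E
```

```text
t 0.25 tcp [ 0.2338 -0.633   0.2371] loc [[ 409.5 -575.4]] jaw 110.27 F [-0.3  0.1  0.1] w 0.0873
R
 [[-0.    -0.346  0.938]
 [ 0.001  0.938  0.346]
 [-1.     0.001 -0.   ]]
shift rows (tool) [ 4.37 24.71 20.24] turn rows [-3.35  0.   -0.01]
```

Request:
arm_command(fingers=-0.35, plan=[{"dx":0,"dy":0.5,"dz":0.4,"wx":-0.84,"wy":0,"wz":0},{"dx":0,"dy":0.9,"dz":0.8,"wx":-0.84,"wy":0,"wz":0},{"dx":0,"dy":0.8,"dz":0.9,"wx":-0.84,"wy":0,"wz":0},{"dx":0,"dy":0.7,"dz":1,"wx":-0.84,"wy":0,"wz":0},{"dx":0,"dy":0.7,"dz":1,"wx":0,"wy":0,"wz":0},{"dx":0,"dy":0.7,"dz":1,"wx":0,"wy":0,"wz":0},{"dx":0,"dy":0.7,"dz":1,"wx":0,"wy":0,"wz":0},{"dx":0,"dy":0.7,"dz":1,"wx":0,"wy":0,"wz":0},{"dx":0,"dy":0.7,"dz":1,"wx":0,"wy":0,"wz":0},{"dx":0,"dy":0.7,"dz":1,"wx":0,"wy":0,"wz":0},{"dx":0,"dy":0.7,"dz":1,"wx":0,"wy":0,"wz":0},{"dx":0,"dy":0.7,"dz":1,"wx":0,"wy":0,"wz":0},{"dx":0,"dy":0.7,"dz":1,"wx":0,"wy":0,"wz":0},{"dx":0,"dy":0.7,"dz":1,"wx":0,"wy":0,"wz":0},{"dx":0,"dy":0.7,"dz":1,"wx":0,"wy":0,"wz":0},{"dx":0,"dy":0.7,"dz":1,"wx":0,"wy":0,"wz":0},{"dx":0,"dy":0.7,"dz":1,"wx":0,"wy":0,"wz":0},{"dx":0,"dy":0.7,"dz":1,"wx":0,"wy":0,"wz":0},{"dx":0,"dy":0.6,"dz":0.8,"wx":0,"wy":0,"wz":0},{"dx":0,"dy":0.3,"dz":0.4,"wx":0,"wy":0,"wz":0}])

```text
time_s: 1.92
tcp_pos: [0.3836, -0.1819, 0.2356]
eef_rot: [39.1, 89.8, 75.3]
contact_force: [-0.1, 0.3, 0.3]
gripper_width: 0.0596
```

```bash
python3 - <<'E'
from plant import r
from h import *
need(r.get_state(),[.4423,-.0291],.15,-54.4)
E
```

```text
t 1.92 tcp [ 0.3836 -0.1819  0.2356] loc [[  31.1 -287.8]] jaw 126.12 F [-0.1  0.3  0.3] w 0.0596
R
 [[ 0.001 -0.589  0.808]
 [ 0.004  0.808  0.589]
 [-1.     0.003  0.003]]
shift rows (tool) [4.31 4.43 6.86] turn rows [ 0.11  0.04 -0.03]
```

Request:
arm_command(plan=[{"dx":0.3,"dy":0.6,"dz":0.9,"wx":0.11,"wy":0,"wz":0},{"dx":0.7,"dy":0.6,"dz":1,"wx":0,"wy":0,"wz":0},{"dx":0.8,"dy":0.6,"dz":1,"wx":0,"wy":0,"wz":0},{"dx":0.8,"dy":0.6,"dz":1,"wx":0,"wy":0,"wz":0},{"dx":0.8,"dy":0.6,"dz":1,"wx":0,"wy":0,"wz":0},{"dx":0.8,"dy":0.6,"dz":1,"wx":0,"wy":0,"wz":0},{"dx":0.8,"dy":0.6,"dz":0.8,"wx":0,"wy":0,"wz":0},{"dx":0.5,"dy":0.3,"dz":0.4,"wx":0,"wy":0,"wz":0},{"dx":0.3,"dy":0,"dz":0,"wx":0,"wy":0,"wz":0},{"dx":0,"dy":0,"dz":0,"wx":0,"wy":0,"wz":0}])

```text
time_s: 2.75
tcp_pos: [0.4514, -0.0148, 0.1192]
eef_rot: [-13.9, 89.3, 22.0]
contact_force: [-0.8, -0.5, 1.0]
gripper_width: 0.0591
```

```bash
python3 - <<'E'
from plant import r
from h import *
need(r.get_state(),[.4423,-.0291],.022,-54.4)
p,d=r.capture("top"); cv2.imwrite("pics/top1.png",p[:,:,::-1])
print(white_rect(p,r.camera_model("top"),(309,250))[0])
E
```

```text
t 2.75 tcp [ 0.4514 -0.0148  0.1192] loc [[-105.1 -169.6]] jaw 125.86 F [-0.8 -0.5  1. ] w 0.0591
R
 [[ 0.011 -0.586  0.81 ]
 [ 0.005  0.81   0.586]
 [-1.    -0.003  0.012]]
shift rows (tool) [ 4.85 -0.3  -0.85] turn rows [0.06 0.15 0.04]Traceback (most recent call last):
  File "<stdin>", line 5, in <module>
  File "h.py", line 17, in white_rect
    c=[c for c in cs if cv2.pointPolygonTest(c,seed,False)>=0][0]
      ~~~~~~~~~~~~~~~~~~~~~~~~~~~~~~~~~~~~~~~~~~~~~~~~~~~~~~~~^^^
IndexError: list index out of range
```

View pics/top1.png

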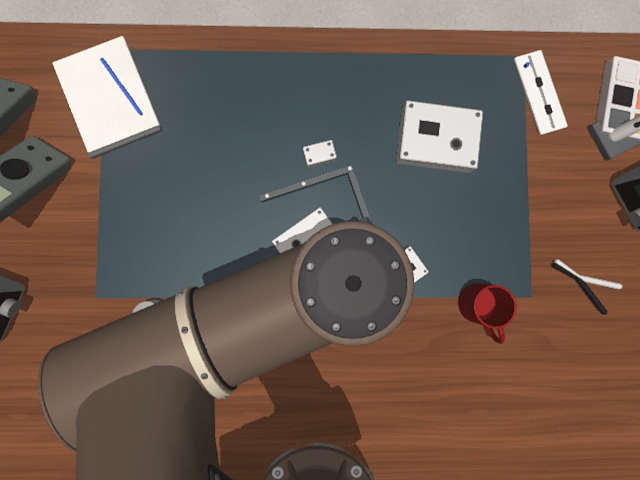

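The arm hides the case from above. I back off a little, then go down beside its long side.

Request:
arm_command(plan=[{"dx":0,"dy":-0.3,"dz":-0.9,"wx":0,"wy":0.15,"wz":0},{"dx":0.5,"dy":0,"dz":0,"wx":0,"wy":0,"wz":0},{"dx":0.8,"dy":0,"dz":0,"wx":0,"wy":0,"wz":0},{"dx":0.8,"dy":0,"dz":0,"wx":0,"wy":0,"wz":0},{"dx":0.8,"dy":0,"dz":0,"wx":0,"wy":0,"wz":0},{"dx":0.8,"dy":0,"dz":0,"wx":0,"wy":0,"wz":0},{"dx":0.5,"dy":0,"dz":0,"wx":0,"wy":0,"wz":0},{"dx":0,"dy":0,"dz":0,"wx":0,"wy":0,"wz":0}])

```text
time_s: 3.47
tcp_pos: [0.4414, -0.0383, 0.0402]
eef_rot: [-36.2, 89.3, -0.7]
contact_force: [-0.4, -0.1, 1.0]
gripper_width: 0.0594
```

```bash
python3 - <<'E'
from plant import r
from h import *
need(r.get_state(),[.4423,-.0291],.022,-54.4)
p,d=r.capture("side"); cv2.imwrite("pics/side1.png",cv2.resize(p[180:330,220:420,::-1],None,fx=4,fy=4))
E
```

```text
t 3.47 tcp [ 0.4414 -0.0383  0.0402] loc [[ -86.2 -186.6]] jaw 125.51 F [-0.4 -0.1  1. ] w 0.0594
R
 [[ 0.013 -0.581  0.814]
 [-0.     0.814  0.581]
 [-1.    -0.008  0.011]]
shift rows (tool) [0.91 0.35 0.29] turn rows [-0.02  0.13  0.1 ]
```

View pics/side1.png

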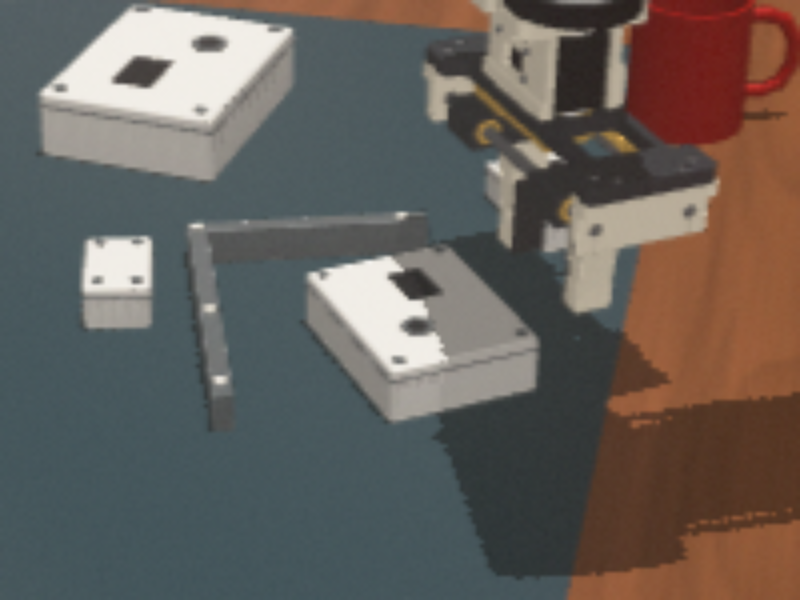

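Request:
arm_command(plan=[{"dx":0.5,"dy":0.35,"dz":0.1,"wx":0,"wy":0.1,"wz":0.1},{"dx":0.35,"dy":0,"dz":0.2,"wx":0,"wy":0,"wz":0},{"dx":0,"dy":0,"dz":0.4,"wx":0,"wy":0,"wz":0},{"dx":0,"dy":0,"dz":0.4,"wx":0,"wy":0,"wz":0},{"dx":0,"dy":0,"dz":0.4,"wx":0,"wy":0,"wz":0},{"dx":0,"dy":0,"dz":0.3,"wx":0,"wy":0,"wz":0},{"dx":0,"dy":0,"dz":0,"wx":0,"wy":0,"wz":0}])

```text
time_s: 4.1
tcp_pos: [0.4718, -0.0097, 0.0265]
eef_rot: [-8.8, 89.6, 26.6]
contact_force: [0.5, -0.7, -0.3]
gripper_width: 0.0593
```

```bash
python3 - <<'E'
from plant import r
from h import *
need(r.get_state(),glo([-.08,-.1])[0],.022,108.87)
p,d=r.capture("side"); cv2.imwrite("pics/side2.png",cv2.resize(p[180:330,220:420,::-1],None,fx=4,fy=4))
E
```

```text
t 4.1 tcp [ 0.4718 -0.0097  0.0265] loc [[-103.4 -148.7]] jaw 125.46 F [ 0.5 -0.7 -0.3] w 0.0593
R
 [[ 0.006 -0.58   0.815]
 [ 0.003  0.815  0.58 ]
 [-1.    -0.001  0.007]]
shift rows (tool) [ 0.24 -1.82  2.  ] turn rows [3.62 0.09 0.  ]
```

View pics/side2.png

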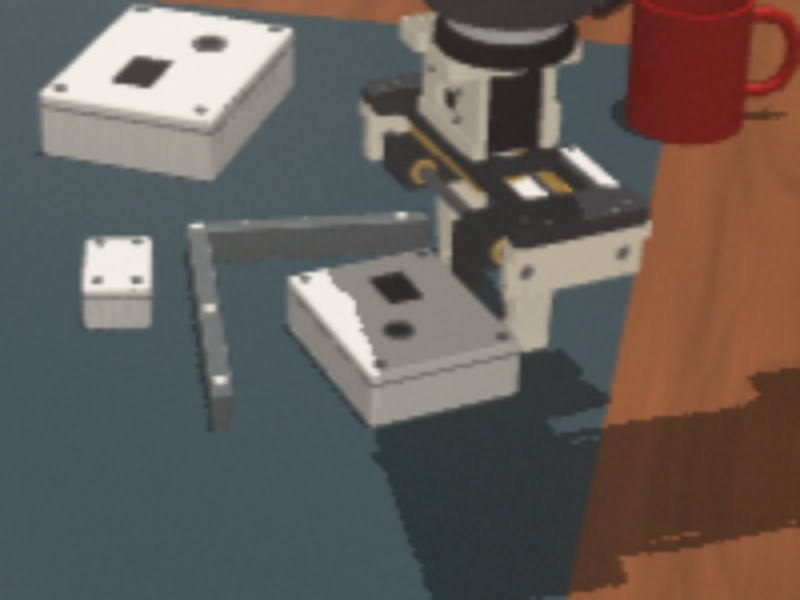

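Both fingers lie on the long side and the case has started to slide. Now I push while turning it square.

Request:
arm_command(plan=[{"dx":0.1,"dy":0,"dz":0.25,"wx":0.45,"wy":0,"wz":0},{"dx":0.1,"dy":0,"dz":0.25,"wx":0.45,"wy":0,"wz":0},{"dx":0,"dy":0,"dz":0.25,"wx":0.45,"wy":0,"wz":0},{"dx":0,"dy":0,"dz":0.25,"wx":0.45,"wy":0,"wz":0},{"dx":0,"dy":0,"dz":0.25,"wx":0.45,"wy":0,"wz":0},{"dx":0,"dy":0,"dz":0.25,"wx":0.45,"wy":0,"wz":0},{"dx":0,"dy":0,"dz":0.25,"wx":0.45,"wy":0,"wz":0},{"dx":0,"dy":0,"dz":0.2,"wx":0.3,"wy":0,"wz":0},{"dx":0,"dy":0,"dz":0,"wx":0,"wy":0,"wz":0}])

```text
time_s: 4.9
tcp_pos: [0.4998, 0.0073, 0.022]
eef_rot: [157.6, 89.7, 176.4]
contact_force: [0.3, 0.5, 0.4]
gripper_width: 0.0589
```

```bash
python3 - <<'E'
from plant import r
from h import *
need(r.get_state(),glo([-.11,-.0975])[0],.022,108.87)
p,d=r.capture("side"); cv2.imwrite("pics/side3.png",cv2.resize(p[180:330,220:420,::-1],None,fx=4,fy=4))
E
```

```text
t 4.9 tcp [0.4998 0.0073 0.022 ] loc [[-110.4 -116.7]] jaw 108.88 F [0.3 0.5 0.4] w 0.0589
R
 [[-0.005 -0.324  0.946]
 [ 0.     0.946  0.324]
 [-1.     0.002 -0.004]]
shift rows (tool) [-0.01 -0.02  0.96] turn rows [ 0.   -0.05 -0.02]
```

View pics/side3.png

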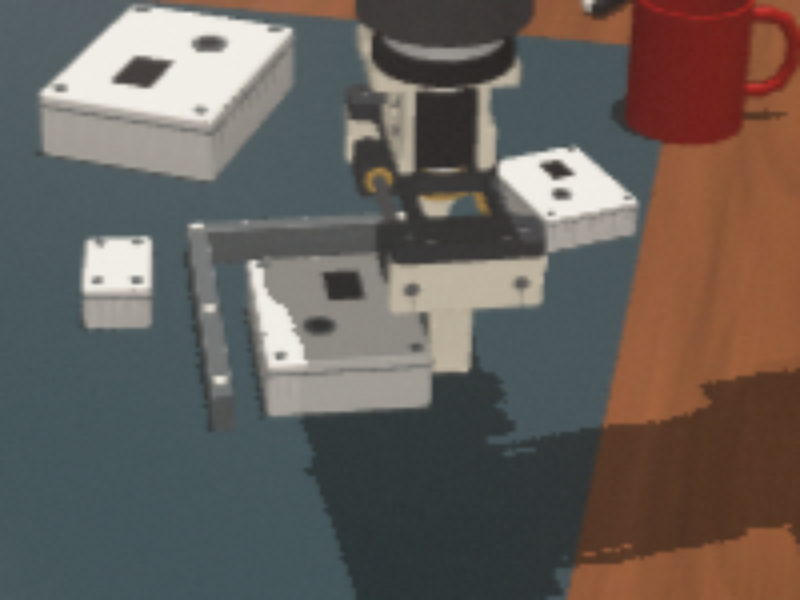

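Request:
arm_command(plan=[{"dx":0,"dy":0,"dz":0.25,"wx":0,"wy":0,"wz":0},{"dx":0,"dy":0,"dz":0.25,"wx":0,"wy":0,"wz":0},{"dx":0,"dy":0,"dz":0.2,"wx":0,"wy":0,"wz":0},{"dx":0,"dy":0,"dz":0.1,"wx":0,"wy":0,"wz":0},{"dx":0,"dy":0,"dz":0.08,"wx":0,"wy":0,"wz":0},{"dx":0,"dy":0,"dz":0.08,"wx":0,"wy":0,"wz":0}])

```text
time_s: 5.45
tcp_pos: [0.5163, 0.0127, 0.0217]
eef_rot: [167.1, 89.5, -173.8]
contact_force: [-2.8, -0.7, 3.0]
gripper_width: 0.0593
```

```bash
python3 - <<'E'
from plant import r
from h import *
need(r.get_state(),glo([-.11,-.0975])[0],.022,108.87)
E
```

```text
t 5.45 tcp [0.5163 0.0127 0.0217] loc [[-110.2  -99.3]] jaw 109.07 F [-2.8 -0.7  3. ] w 0.0593
R
 [[-0.009 -0.327  0.945]
 [-0.001  0.945  0.327]
 [-1.     0.002 -0.009]]
shift rows (tool) [-0.02 -0.01  0.09] turn rows [ 0.04 -0.11 -0.02]
```

Request:
arm_command(plan=[{"dx":0,"dy":0,"dz":0.12,"wx":0.02,"wy":-0.1,"wz":0},{"dx":0,"dy":0,"dz":0.12,"wx":0.02,"wy":0,"wz":0},{"dx":0,"dy":0,"dz":0.12,"wx":0,"wy":0,"wz":0}])

```text
time_s: 5.7
tcp_pos: [0.5169, 0.0128, 0.0203]
eef_rot: [169.0, 89.3, -172.2]
contact_force: [-8.0, -1.9, 6.0]
gripper_width: 0.0591
```

```bash
python3 - <<'E'
from plant import r
from h import *
need(r.get_state(),glo([-.11,-.0975])[0],.022,108.87)
E
```

```text
t 5.7 tcp [0.5169 0.0128 0.0203] loc [[-110.1  -98.7]] jaw 108.8 F [-8.  -1.9  6. ] w 0.0591
R
 [[-0.013 -0.322  0.947]
 [-0.002  0.947  0.322]
 [-1.     0.002 -0.013]]
shift rows (tool) [-0.08 -0.    0.06] turn rows [-0.02 -0.16 -0.03]
```

Request:
arm_command(plan=[{"dx":0,"dy":0,"dz":-0.5,"wx":0,"wy":0.1,"wz":0},{"dx":0,"dy":0,"dz":-0.8,"wx":0,"wy":0,"wz":0},{"dx":-0.5,"dy":0,"dz":-0.6,"wx":0,"wy":0,"wz":0},{"dx":-1,"dy":0,"dz":0,"wx":0,"wy":0,"wz":0},{"dx":-1,"dy":0,"dz":0,"wx":0,"wy":0,"wz":0},{"dx":-1,"dy":0,"dz":0,"wx":0,"wy":0,"wz":0},{"dx":-0.5,"dy":0,"dz":0,"wx":0,"wy":0,"wz":0}])

```text
time_s: 6.28
tcp_pos: [0.481, 0.0006, 0.1016]
eef_rot: [172.5, 88.9, -168.7]
contact_force: [0.1, 0.0, 0.2]
gripper_width: 0.0587
```

```bash
python3 - <<'E'
from plant import r
from h import *
s=r.get_state();print(s["joints"].round(1))
need(s,glo([-.21,-.046])[0],.09,18.87)
p,d=r.capture("side"); cm=r.camera_model("side")
v=cv2.resize(p,None,fx=4,fy=4)[:,:,::-1].copy()
for z in(.022,0):cv2.polylines(v,[np.round((proj(cm,L(SX,SY,SA,z))+.5)*4).astype(int)],True,(0,255,0),1)
cv2.imwrite("pics/side4.png",v[720:1320,880:1680])
E
```

```text
[ 23.4  10.9 -32.8  -0.3 -47.4 -94.3]
t 6.28 tcp [0.481  0.0006 0.1016] loc [[-110.1 -136.6]] jaw 108.83 F [0.1 0.  0.2] w 0.0587
R
 [[-0.019 -0.323  0.946]
 [-0.004  0.946  0.323]
 [-1.     0.002 -0.019]]
shift rows (tool) [0.51 4.99 4.54] turn rows [19.63 -0.21  0.16]
```

View pics/side4.png

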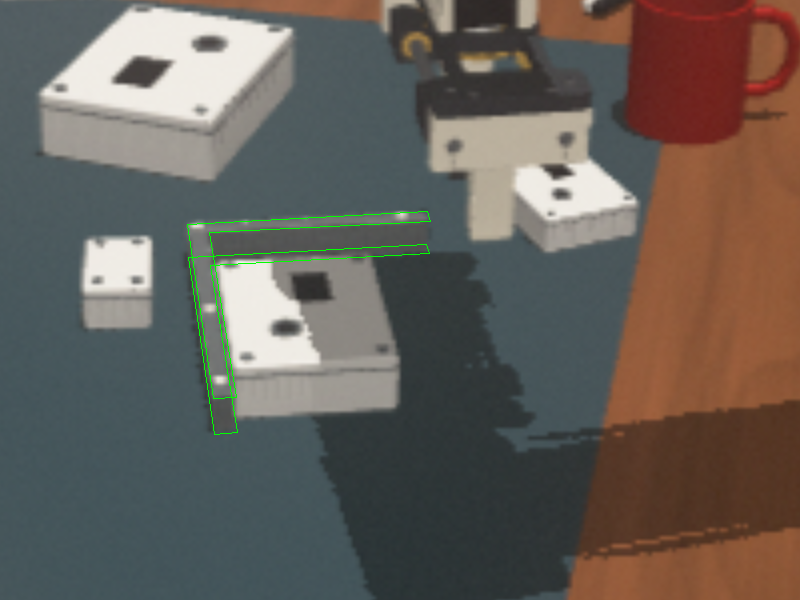

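The case lies along the long rail, about 55 mm short of the short rail. Next I turn the hand by -90°, since the other way would pass the last joint's range, and go to the case's left end.

Request:
arm_command(fingers=0.1, plan=[{"dx":0,"dy":0,"dz":0,"wx":-0.5,"wy":0,"wz":0},{"dx":0,"dy":0,"dz":0,"wx":-1,"wy":0,"wz":0},{"dx":0,"dy":0,"dz":0,"wx":-1,"wy":0,"wz":0},{"dx":0,"dy":0,"dz":0,"wx":-1,"wy":0,"wz":0},{"dx":0,"dy":0,"dz":0,"wx":-1,"wy":0,"wz":0},{"dx":0,"dy":0,"dz":0,"wx":-1,"wy":0,"wz":0},{"dx":0,"dy":0,"dz":0,"wx":-1,"wy":0,"wz":0},{"dx":0,"dy":0,"dz":0,"wx":-1,"wy":0,"wz":0},{"dx":0,"dy":0,"dz":0,"wx":-1,"wy":0,"wz":0},{"dx":0,"dy":0,"dz":0,"wx":-1,"wy":0,"wz":0},{"dx":0,"dy":0,"dz":0,"wx":-1,"wy":0,"wz":0},{"dx":0,"dy":0,"dz":0,"wx":-1,"wy":0,"wz":0},{"dx":0,"dy":0,"dz":0,"wx":-1,"wy":0,"wz":0},{"dx":0,"dy":0,"dz":0,"wx":-1,"wy":0,"wz":0},{"dx":0,"dy":0,"dz":0,"wx":-1,"wy":0,"wz":0},{"dx":0,"dy":0,"dz":0,"wx":-1,"wy":0,"wz":0},{"dx":0,"dy":0,"dz":0,"wx":-1,"wy":0,"wz":0},{"dx":0,"dy":0,"dz":0,"wx":-1,"wy":0,"wz":0},{"dx":0,"dy":0,"dz":0,"wx":-1,"wy":0,"wz":0},{"dx":0,"dy":0,"dz":0,"wx":-0.6,"wy":0,"wz":0}])

```text
time_s: 8.0
tcp_pos: [0.4897, 0.0055, 0.1043]
eef_rot: [-76.7, 88.9, 34.1]
contact_force: [-0.1, 0.4, -0.5]
gripper_width: 0.0392
```

```bash
python3 - <<'E'
from plant import r
from h import *
s=r.get_state();print(s["joints"].round(1))
need(s,glo([-.21,-.044])[0],.09,18.87)
E
```

```text
[ 23.5  10.3 -33.1  -0.3 -45.5  -2.5]
t 8.0 tcp [0.4897 0.0055 0.1043] loc [[-111.9 -126.8]] jaw -159.18 F [-0.1  0.4 -0.5] w 0.0392
R
 [[ 0.016 -0.935 -0.356]
 [ 0.011 -0.355  0.935]
 [-1.    -0.019  0.004]]
shift rows (tool) [ 0.82 -4.29  4.76] turn rows [0.43 0.06 0.24]
```

Request:
arm_command(plan=[{"dx":0,"dy":-0.3,"dz":0.5,"wx":0.2,"wy":0.06,"wz":0.12},{"dx":0,"dy":-0.7,"dz":0.8,"wx":0.2,"wy":0,"wz":0.12},{"dx":0,"dy":-0.8,"dz":0.9,"wx":0,"wy":0,"wz":0},{"dx":0,"dy":-0.8,"dz":0.9,"wx":0,"wy":0,"wz":0},{"dx":0,"dy":-0.8,"dz":0.9,"wx":0,"wy":0,"wz":0},{"dx":0,"dy":-0.6,"dz":0.6,"wx":0,"wy":0,"wz":0},{"dx":0,"dy":-0.4,"dz":0.3,"wx":0,"wy":0,"wz":0},{"dx":0,"dy":0,"dz":0,"wx":0,"wy":0,"wz":0}])

```text
time_s: 8.67
tcp_pos: [0.5436, 0.1332, 0.1043]
eef_rot: [-78.6, 89.5, 30.4]
contact_force: [0.7, -0.7, -0.1]
gripper_width: 0.0393
```

```bash
python3 - <<'E'
from plant import r
from h import *
s=r.get_state();print(s["joints"].round(1))
need(s,glo([-.212,-.044])[0],.022,18.87)
p,d=r.capture("top"); v=cv2.resize(p[120:270,220:420,::-1],None,fx=4,fy=4);cv2.imwrite("pics/top5.png",v)
p,d=r.capture("side"); cv2.imwrite("pics/side5.png",cv2.resize(p[180:330,220:420,::-1],None,fx=4,fy=4))
E
```

```text
[ 33.8  16.6 -24.3   0.  -48.5 -14.8]
t 8.67 tcp [0.5436 0.1332 0.1043] loc [[-215.4  -34.5]] jaw -160.95 F [ 0.7 -0.7 -0.1] w 0.0393
R
 [[ 0.007 -0.945 -0.326]
 [ 0.004 -0.326  0.945]
 [-1.    -0.008  0.002]]
shift rows (tool) [ 4.11  0.51 -0.18] turn rows [0.04 0.02 0.11]
```

View pics/top5.png

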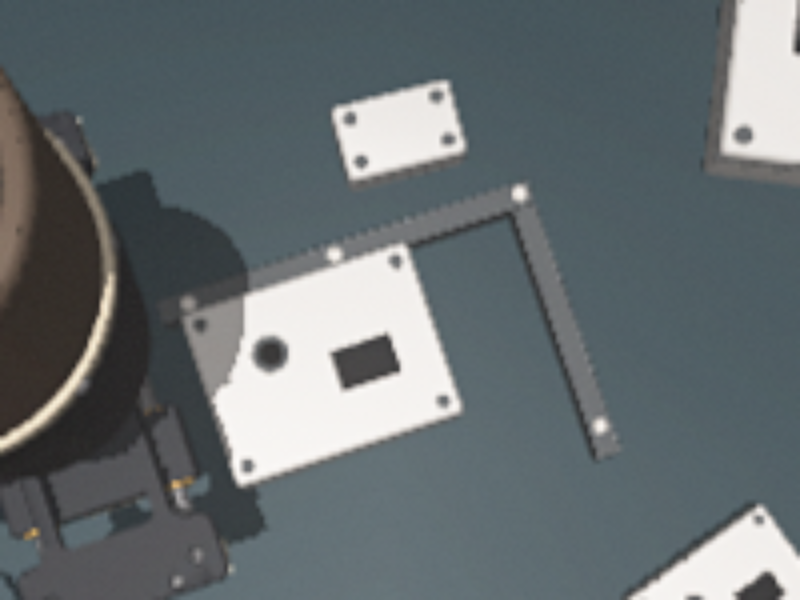

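View pics/side5.png

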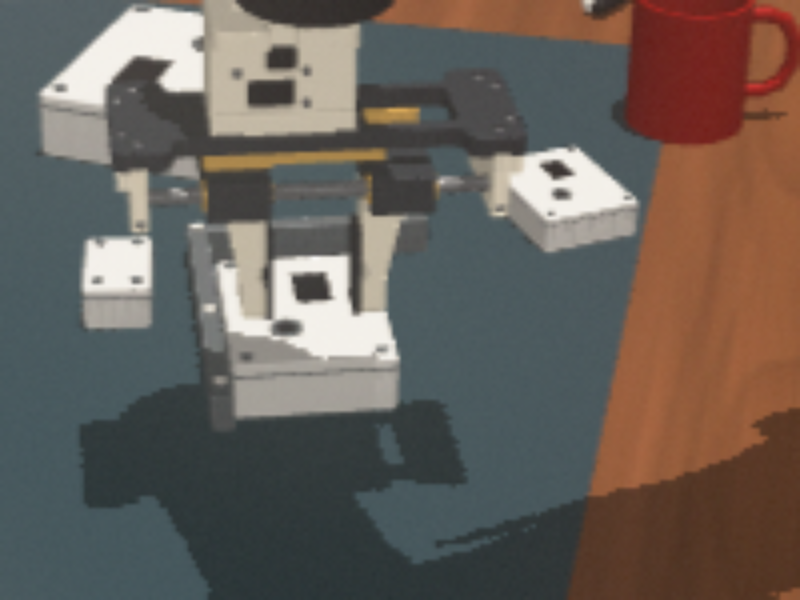

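Request:
arm_command(fingers=0.3, plan=[{"dx":0,"dy":0.35,"dz":0,"wx":0.04,"wy":0,"wz":0.1},{"dx":0.4,"dy":0.35,"dz":0,"wx":0,"wy":0,"wz":0},{"dx":0.8,"dy":0,"dz":0,"wx":0,"wy":0,"wz":0},{"dx":0.8,"dy":0,"dz":0,"wx":0,"wy":0,"wz":0},{"dx":0.8,"dy":0,"dz":0,"wx":0,"wy":0,"wz":0},{"dx":0.6,"dy":0,"dz":0,"wx":0,"wy":0,"wz":0},{"dx":0.3,"dy":0,"dz":0,"wx":0,"wy":0,"wz":0},{"dx":0,"dy":0,"dz":0,"wx":0,"wy":0,"wz":0}])

```text
time_s: 9.43
tcp_pos: [0.5209, 0.1186, 0.0263]
eef_rot: [45.1, 89.8, 153.4]
contact_force: [0.4, -0.4, -0.4]
gripper_width: 0.0305
```

```bash
python3 - <<'E'
from plant import r
from h import *
s=r.get_state()
need(s,glo([-.180,-.048])[0],.022,18.87)
E
```

```text
t 9.43 tcp [0.5209 0.1186 0.0263] loc [[-208.9  -60.7]] jaw -161.68 F [ 0.4 -0.4 -0.4] w 0.0305
R
 [[-0.004 -0.949 -0.314]
 [ 0.002 -0.314  0.949]
 [-1.     0.003  0.003]]
shift rows (tool) [ 0.21 -0.65 -1.44] turn rows [-0.12  0.04 -0.04]
```

Request:
arm_command(plan=[{"dx":0.15,"dy":-0.3,"dz":-0.2,"wx":-0.12,"wy":0,"wz":0},{"dx":0,"dy":-0.35,"dz":-0.4,"wx":0,"wy":0,"wz":0},{"dx":0,"dy":0,"dz":-0.4,"wx":0,"wy":0,"wz":0},{"dx":0,"dy":0,"dz":-0.3,"wx":0,"wy":0,"wz":0},{"dx":0,"dy":0,"dz":-0.3,"wx":0,"wy":0,"wz":0},{"dx":0,"dy":0,"dz":-0.3,"wx":0,"wy":0,"wz":0},{"dx":0,"dy":0,"dz":-0.3,"wx":0,"wy":0,"wz":0},{"dx":0,"dy":0,"dz":-0.3,"wx":0,"wy":0,"wz":0},{"dx":0,"dy":0,"dz":0,"wx":0,"wy":0,"wz":0}])

```text
time_s: 10.18
tcp_pos: [0.5528, 0.0698, 0.0252]
eef_rot: [-4.1, 89.8, 104.7]
contact_force: [-0.1, 1.1, -0.1]
gripper_width: 0.0308
```

```bash
python3 - <<'E'
from plant import r
from h import *
s=r.get_state()
need(s,glo([-.1245,-.048])[0],.022,18.87)
p,d=r.capture("top"); v=cv2.resize(p[120:270,220:420,::-1],None,fx=4,fy=4);cv2.imwrite("pics/top6.png",v)
p,d=r.capture("side"); cv2.imwrite("pics/side6.png",cv2.resize(p[180:330,220:420,::-1],None,fx=4,fy=4))
E
```

```text
t 10.18 tcp [0.5528 0.0698 0.0252] loc [[-152.4  -46.3]] jaw -161.17 F [-0.1  1.1 -0.1] w 0.0308
R
 [[-0.001 -0.946 -0.323]
 [ 0.004 -0.323  0.946]
 [-1.    -0.     0.004]]
shift rows (tool) [ 0.16  0.08 -1.4 ] turn rows [-0.01  0.05  0.  ]
```

View pics/top6.png

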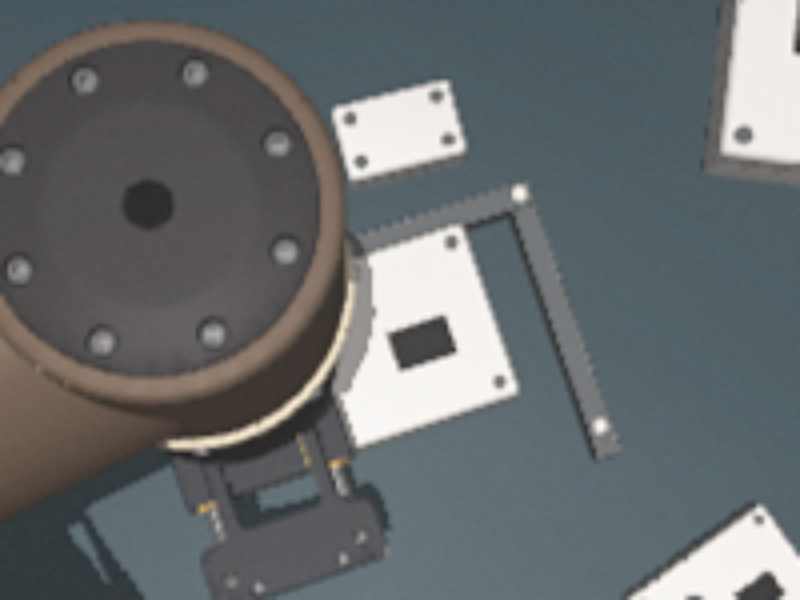

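View pics/side6.png

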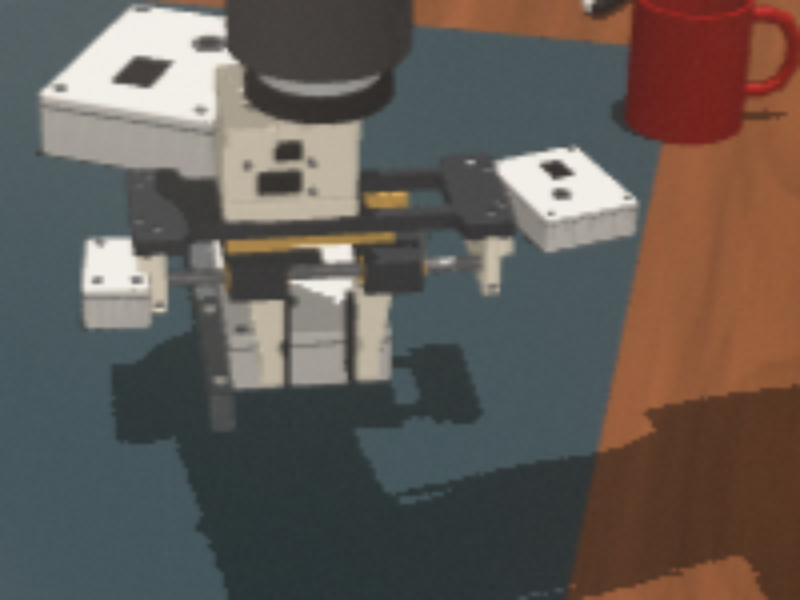

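Request:
arm_command(plan=[{"dx":0.1,"dy":0,"dz":-0.25,"wx":0,"wy":0,"wz":0},{"dx":0,"dy":0,"dz":-0.25,"wx":0,"wy":0,"wz":0},{"dx":0,"dy":0,"dz":-0.25,"wx":0,"wy":0,"wz":0},{"dx":0,"dy":0,"dz":-0.25,"wx":0,"wy":0,"wz":0},{"dx":0,"dy":0,"dz":-0.12,"wx":0,"wy":0,"wz":0},{"dx":0,"dy":0,"dz":-0.12,"wx":0,"wy":0,"wz":0},{"dx":0,"dy":0,"dz":-0.12,"wx":0,"wy":0,"wz":0}])

```text
time_s: 10.87
tcp_pos: [0.5622, 0.0444, 0.0236]
eef_rot: [-17.9, 89.7, 91.1]
contact_force: [-6.0, 16.5, 6.6]
gripper_width: 0.0302
```

```bash
python3 - <<'E'
from plant import r
from h import *
s=r.get_state()
need(s,glo([-.1245,-.048])[0],.022,18.87)
E
```

```text
t 10.87 tcp [0.5622 0.0444 0.0236] loc [[-125.3  -45.6]] jaw -161.07 F [-6.  16.5  6.6] w 0.0302
R
 [[-0.    -0.946 -0.324]
 [ 0.005 -0.324  0.946]
 [-1.    -0.002  0.005]]
shift rows (tool) [ 0.08  0.12 -0.04] turn rows [0.01 0.06 0.02]
```

It is firmly in contact at about 17 N. I back off and look.

Request:
arm_command(plan=[{"dx":0,"dy":0,"dz":0.4,"wx":0,"wy":0,"wz":0},{"dx":0,"dy":0,"dz":0.8,"wx":0,"wy":0,"wz":0},{"dx":0,"dy":0,"dz":0.8,"wx":0,"wy":0,"wz":0},{"dx":-0.8,"dy":0,"dz":0.8,"wx":0,"wy":0,"wz":0},{"dx":-0.8,"dy":0,"dz":1,"wx":0,"wy":0,"wz":0},{"dx":-0.8,"dy":0,"dz":1,"wx":0,"wy":0,"wz":0},{"dx":-0.8,"dy":0,"dz":1,"wx":0,"wy":0,"wz":0},{"dx":-0.8,"dy":0,"dz":1,"wx":0,"wy":0,"wz":0},{"dx":0,"dy":0,"dz":1,"wx":0,"wy":0,"wz":0},{"dx":0,"dy":0,"dz":1,"wx":0,"wy":0,"wz":0}])

```text
time_s: 11.7
tcp_pos: [0.5027, 0.2133, 0.106]
eef_rot: [70.6, 89.9, 179.2]
contact_force: [0.2, -0.2, -1.3]
gripper_width: 0.0305
```

```bash
cat > chk.py <<'E'
from plant import r
from h import *
import sys
s=r.get_state()
need(s,glo([-.0575,-.13])[0],.10,108.87)
p,d=r.capture("top"); cm=r.camera_model("top")
try:
    rc,w=white_rect(p,cm,tuple(map(float,proj(cm,np.r_[glo([-.065,-.03])[0],.034])[0])))
    print(rc,"centre loc",loc(np.array(rc[0])/1000)*1000,"corners",(loc(cv2.boxPoints(rc)/1000)*1000).round(1))
except Exception as e: print(e)
v=cv2.resize(p,None,fx=5,fy=5)[:,:,::-1].copy()
cv2.polylines(v,[np.round((proj(cm,L(SX,SY,SA))+.5)*5).astype(int)],True,(0,255,0),1)
cv2.imwrite(f"pics/{sys.argv[1]}.png",v[700:1290,1150:1950])
E
python3 chk.py chk1
```

```text
t 11.7 tcp [0.5027 0.2133 0.106 ] loc [[-304.4  -47.3]] jaw -161.4 F [ 0.2 -0.2 -1.3] w 0.0305
R
 [[-0.002 -0.948 -0.319]
 [ 0.    -0.319  0.948]
 [-1.     0.002  0.001]]
shift rows (tool) [  0.3    4.08 -12.36] turn rows [ 1.958e+01 -1.000e-02 -3.000e-02]
((590.2799072265625, -22.050430297851562), (96.1968765258789, 123.09969329833984), 18.688655853271484) centre loc [[-53.36745472 -40.52692111]] corners [[-115.1  -88.4]
 [   8.   -88.8]
 [   8.3    7.4]
 [-114.8    7.8]]
```

View pics/chk1.png

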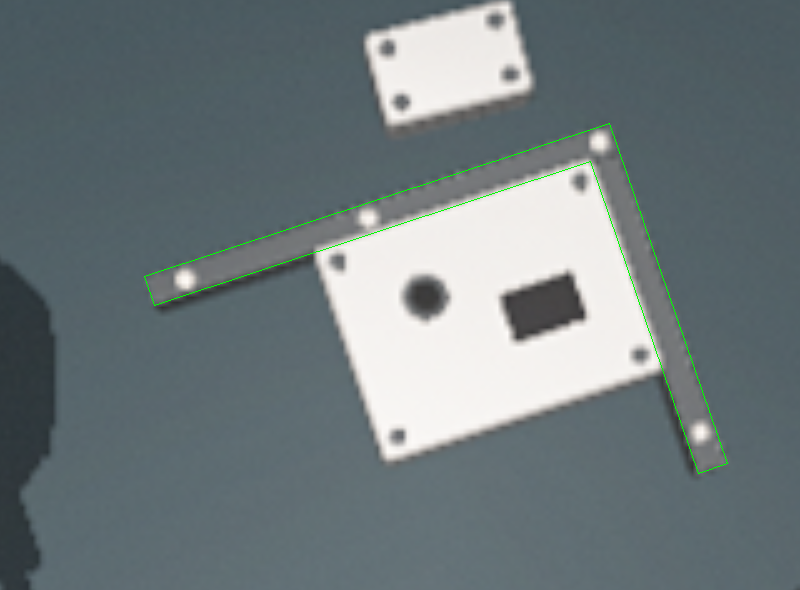

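```bash
cat > fit.py <<'E'
from plant import r
from h import *
from scipy.optimize import minimize
p,d=r.capture("top"); cm=r.camera_model("top")
g=p.min(2).astype(np.float32)
def edge(P,n):  # subpixel crossing along normal n in local frame, P local points
    out=[]
    for q in P:
        ts=np.arange(-.006,.006,.0002); X=q+ts[:,None]*n
        uv=proj(cm,np.c_[glo(X),np.full(len(X),.034)]).astype(np.float32)
        v=cv2.remap(g,uv[:,0],uv[:,1],cv2.INTER_LINEAR)[:,0]
        th=(v[:8].mean()+v[-8:].mean())/2; k=np.argmax(v<th); out.append((q+ts[k]*n)*1000)
    return np.array(out)
ys=np.linspace(-.08,-.012,25); xs=np.linspace(-.105,-.01,25)
e=edge(np.c_[np.full(25,-.115),ys],np.array([-1.,0])); k=np.polyfit(e[:,1],e[:,0],1); print("end face x at y -44:",np.polyval(k,-44),"tilt deg",np.degrees(k[0]), e[:,0].round(1))
e=edge(np.c_[xs,np.full(25,-.088)],np.array([0,-1.])); k=np.polyfit(e[:,0],e[:,1],1); print("long face y at x -57:",np.polyval(k,-57.5),"tilt deg",np.degrees(k[0]),e[:,1].round(1))
E
python3 fit.py
```

```text
end face x at y -44: -114.74204524886876 tilt deg 0.05599949490869946 [-115.4 -114.8 -114.6 -114.8 -114.6 -114.8 -114.6 -114.8 -114.6 -114.8
 -114.4 -114.8 -114.6 -114.8 -114.6 -114.8 -114.6 -114.8 -114.8 -114.8
 -114.8 -114.6 -114.8 -114.6 -115. ]
long face y at x -57: -88.432 tilt deg -0.07348705647666867 [-88.8 -88.4 -88.4 -88.2 -88.4 -88.4 -88.2 -88.6 -88.4 -88.2 -88.4 -88.4
 -88.4 -88.4 -88.4 -88.4 -88.4 -88.4 -88.4 -88.6 -88.4 -88.4 -88.4 -88.2
 -89.2]
```

The case is flush to within about 0.5 mm (end face at -114.7, long face at -88.4, tilt under 0.1°). For certainty I'll give the long side one more light press.

Request:
arm_command(fingers=-0.35, plan=[{"dx":0,"dy":0.4,"dz":0,"wx":0.5,"wy":0,"wz":0},{"dx":0,"dy":0.8,"dz":0,"wx":1,"wy":0,"wz":0},{"dx":0,"dy":0.8,"dz":0,"wx":1,"wy":0,"wz":0},{"dx":0,"dy":0.8,"dz":0,"wx":1,"wy":0,"wz":0},{"dx":0,"dy":0,"dz":0,"wx":1,"wy":0,"wz":0},{"dx":0,"dy":0,"dz":0,"wx":1,"wy":0,"wz":0},{"dx":0,"dy":0,"dz":0,"wx":1,"wy":0,"wz":0},{"dx":0,"dy":0,"dz":0,"wx":1,"wy":0,"wz":0},{"dx":0,"dy":0,"dz":0,"wx":1,"wy":0,"wz":0},{"dx":0,"dy":0,"dz":0,"wx":1,"wy":0,"wz":0},{"dx":0,"dy":0,"dz":0,"wx":1,"wy":0,"wz":0},{"dx":0,"dy":0,"dz":0,"wx":1,"wy":0,"wz":0},{"dx":0,"dy":0,"dz":0,"wx":1,"wy":0,"wz":0},{"dx":0,"dy":0,"dz":0,"wx":1,"wy":0,"wz":0},{"dx":0,"dy":0,"dz":0,"wx":1,"wy":0,"wz":0},{"dx":0,"dy":0,"dz":0,"wx":1,"wy":0,"wz":0},{"dx":0,"dy":0,"dz":0,"wx":1,"wy":0,"wz":0},{"dx":0,"dy":0,"dz":0,"wx":1,"wy":0,"wz":0},{"dx":0,"dy":0,"dz":0,"wx":1,"wy":0,"wz":0},{"dx":0,"dy":0,"dz":0,"wx":0.6,"wy":0,"wz":0}])

```text
time_s: 13.47
tcp_pos: [0.4437, 0.194, 0.1026]
eef_rot: [-123.3, 89.3, -106.4]
contact_force: [-0.6, -0.1, 0.5]
gripper_width: 0.0591
```

```bash
python3 - <<'E'
from plant import r
from h import *
need(r.get_state(),glo([-.0575,-.13])[0],.10,108.87)
E
```

```text
t 13.47 tcp [0.4437 0.194  0.1026] loc [[-305.2 -109.3]] jaw 106.98 F [-0.6 -0.1  0.5] w 0.0591
R
 [[-0.003 -0.292  0.956]
 [-0.012  0.956  0.292]
 [-1.    -0.01  -0.007]]
shift rows (tool) [  0.26 -12.41  -0.62] turn rows [-0.41 -0.09  0.13]
```

Request:
arm_command(plan=[{"dx":0,"dy":-0.5,"dz":-0.3,"wx":-0.4,"wy":-0.1,"wz":0.1},{"dx":0,"dy":-1,"dz":-0.3,"wx":0,"wy":0,"wz":0},{"dx":0,"dy":-1,"dz":-0.3,"wx":0,"wy":0,"wz":0},{"dx":0,"dy":-1,"dz":-0.3,"wx":0,"wy":0,"wz":0},{"dx":0,"dy":-1,"dz":-0.1,"wx":0,"wy":0,"wz":0},{"dx":0,"dy":-1,"dz":0,"wx":0,"wy":0,"wz":0},{"dx":0,"dy":-1,"dz":0,"wx":0,"wy":0,"wz":0},{"dx":0,"dy":-1,"dz":0,"wx":0,"wy":0,"wz":0},{"dx":0,"dy":-1,"dz":0,"wx":0,"wy":0,"wz":0},{"dx":0,"dy":-1,"dz":0,"wx":0,"wy":0,"wz":0},{"dx":0,"dy":-1,"dz":0,"wx":0,"wy":0,"wz":0},{"dx":0,"dy":-1,"dz":0,"wx":0,"wy":0,"wz":0},{"dx":0,"dy":-0.7,"dz":0,"wx":0,"wy":0,"wz":0},{"dx":0,"dy":-0.2,"dz":0,"wx":0,"wy":0,"wz":0},{"dx":0,"dy":0,"dz":0,"wx":0,"wy":0,"wz":0}])

```text
time_s: 14.72
tcp_pos: [0.4979, -0.0658, 0.1018]
eef_rot: [-110.9, 89.5, -92.1]
contact_force: [0.1, 0.1, -0.5]
gripper_width: 0.0593
```

```bash
python3 - <<'E'
from plant import r
from h import *
need(r.get_state(),glo([-.0575,-.128])[0],.024,108.87)
E
```

```text
t 14.72 tcp [ 0.4979 -0.0658  0.1018] loc [[ -41.8 -142. ]] jaw 108.74 F [ 0.1  0.1 -0.5] w 0.0593
R
 [[-0.    -0.321  0.947]
 [-0.008  0.947  0.321]
 [-1.    -0.008 -0.003]]
shift rows (tool) [3.88 0.82 0.71] turn rows [-0.03 -0.04  0.1 ]
```

Request:
arm_command(plan=[{"dx":0,"dy":0.6,"dz":0,"wx":0,"wy":0,"wz":0.1},{"dx":0.4,"dy":0.6,"dz":0,"wx":0,"wy":0,"wz":0},{"dx":0.8,"dy":0,"dz":0,"wx":0,"wy":0,"wz":0},{"dx":0.8,"dy":0,"dz":0,"wx":0,"wy":0,"wz":0},{"dx":0.8,"dy":0,"dz":0,"wx":0,"wy":0,"wz":0},{"dx":0.6,"dy":0,"dz":0,"wx":0,"wy":0,"wz":0},{"dx":0.2,"dy":0,"dz":0,"wx":0,"wy":0,"wz":0},{"dx":0,"dy":0,"dz":0,"wx":0,"wy":0,"wz":0}])

```text
time_s: 15.38
tcp_pos: [0.4873, -0.0351, 0.0283]
eef_rot: [100.1, 89.9, 119.0]
contact_force: [0.5, 0.5, 0.0]
gripper_width: 0.0594
```

```bash
python3 - <<'E'
from plant import r
from h import *
need(r.get_state(),glo([-.065,-.0985])[0],.024,108.87)
E
```

```text
t 15.38 tcp [ 0.4873 -0.0351  0.0283] loc [[ -74.3 -142.2]] jaw 108.87 F [0.5 0.5 0. ] w 0.0594
R
 [[-0.001 -0.323  0.946]
 [ 0.002  0.946  0.323]
 [-1.     0.002 -0.   ]]
shift rows (tool) [ 0.21 -0.46  2.19] turn rows [ 0.   -0.   -0.03]
```

Request:
arm_command(plan=[{"dx":0.2,"dy":-0.4,"dz":0.3,"wx":0,"wy":0,"wz":0},{"dx":0,"dy":0,"dz":0.6,"wx":0,"wy":0,"wz":0},{"dx":0,"dy":0,"dz":0.6,"wx":0,"wy":0,"wz":0},{"dx":0,"dy":0,"dz":0.3,"wx":0,"wy":0,"wz":0},{"dx":0,"dy":0,"dz":0.1,"wx":0,"wy":0,"wz":0},{"dx":0,"dy":0,"dz":0.1,"wx":0,"wy":0,"wz":0},{"dx":0,"dy":0,"dz":0.1,"wx":0,"wy":0,"wz":0}])

```text
time_s: 15.97
tcp_pos: [0.5308, -0.0277, 0.0261]
eef_rot: [152.4, 89.7, 171.2]
contact_force: [-5.3, -1.9, 4.7]
gripper_width: 0.059
```

```bash
python3 - <<'E'
from plant import r
from h import *
need(r.get_state(),glo([-.065,-.0985])[0],.024,108.87)
E
```

```text
t 15.97 tcp [ 0.5308 -0.0277  0.0261] loc [[-67.2 -98.7]] jaw 108.87 F [-5.3 -1.9  4.7] w 0.059
R
 [[-0.006 -0.323  0.946]
 [ 0.001  0.946  0.323]
 [-1.     0.003 -0.005]]
shift rows (tool) [ 0.1  -0.11  0.01] turn rows [-0.   -0.07 -0.03]
```

Pressed at about 6 N with the fingers at the same depth as the first time, so it is seated on the long rail. One slightly firmer row, then straight back and away.

Request:
arm_command(plan=[{"dx":0,"dy":0,"dz":0.18,"wx":0,"wy":0,"wz":0},{"dx":0,"dy":0,"dz":0.18,"wx":0,"wy":0,"wz":0},{"dx":0,"dy":0,"dz":-0.3,"wx":0,"wy":0,"wz":0},{"dx":0,"dy":0,"dz":-0.7,"wx":0,"wy":0,"wz":0},{"dx":0,"dy":0,"dz":-0.8,"wx":0,"wy":0,"wz":0},{"dx":-0.6,"dy":0,"dz":-0.3,"wx":0,"wy":0,"wz":0},{"dx":-1,"dy":0,"dz":0,"wx":0,"wy":0,"wz":0},{"dx":-1,"dy":0,"dz":0,"wx":0,"wy":0,"wz":0},{"dx":-1,"dy":0.5,"dz":0,"wx":0,"wy":0,"wz":0},{"dx":-1,"dy":1,"dz":0,"wx":0,"wy":0,"wz":0},{"dx":-1,"dy":1,"dz":0,"wx":0,"wy":0,"wz":0},{"dx":0,"dy":1,"dz":0,"wx":0,"wy":0,"wz":0},{"dx":0,"dy":1,"dz":0,"wx":0,"wy":0,"wz":0},{"dx":0,"dy":1,"dz":0,"wx":0,"wy":0,"wz":0},{"dx":0,"dy":1,"dz":0,"wx":0,"wy":0,"wz":0},{"dx":0,"dy":1,"dz":0,"wx":0,"wy":0,"wz":0},{"dx":0,"dy":1,"dz":0,"wx":0,"wy":0,"wz":0},{"dx":0,"dy":1,"dz":0,"wx":0,"wy":0,"wz":0},{"dx":0,"dy":0.6,"dz":0,"wx":0,"wy":0,"wz":0},{"dx":0,"dy":0,"dz":0,"wx":0,"wy":0,"wz":0}])

```text
time_s: 17.63
tcp_pos: [0.4228, 0.1576, 0.1491]
eef_rot: [98.4, 89.3, 116.7]
contact_force: [0.0, -0.0, 0.2]
gripper_width: 0.0593
```

```bash
python3 fit.py; python3 chk.py chk2; python3 - <<'E'
from plant import r
from h import *
p,d=r.capture("side"); cv2.imwrite("pics/side9.png",p[:,:,::-1])
a=np.load("top0.npz")["p"].astype(int);p,d=r.capture("top")
for n,(x,y,w,h) in dict(small=(300,136,40,30),mug=(455,280,65,65),look=(375,245,56,52),big=(395,98,90,76)).items():
    print(n,np.abs(a[y:y+h,x:x+w]-p[y:y+h,x:x+w]).mean())
cv2.imwrite("pics/top9.png",p[:,:,::-1])
E
```

```text
end face x at y -44: -114.70711312217195 tilt deg 0.13999873727182585 [-115.6 -114.8 -114.6 -114.8 -114.6 -114.8 -114.6 -114.6 -114.6 -114.6
 -114.4 -114.8 -114.6 -114.8 -114.6 -114.8 -114.6 -114.6 -114.8 -114.6
 -114.8 -114.6 -114.8 -114.4 -115. ]
long face y at x -57: -88.384 tilt deg -0.10243650296748816 [-88.8 -88.2 -88.4 -88.2 -88.4 -88.2 -88.2 -88.4 -88.4 -88.2 -88.4 -88.4
 -88.4 -88.4 -88.2 -88.2 -88.4 -88.2 -88.4 -88.6 -88.4 -88.4 -88.4 -88.2
 -89.2]
t 17.68 tcp [0.4229 0.1569 0.1491] loc [[-276.8 -141.1]] jaw 108.3 F [ 0.3 -0.2  0.1] w 0.0591
R
 [[-0.006 -0.314  0.949]
 [ 0.01   0.949  0.314]
 [-1.     0.012 -0.002]]
shift rows (tool) [  2.33 -10.99   0.67] turn rows [-0.12 -0.02 -0.15]
((590.1795043945312, -21.75365447998047), (96.1968765258789, 122.45006561279297), 18.688655853271484) centre loc [[-53.68075285 -40.52597392]] corners [[-115.1  -88.4]
 [   7.4  -88.8]
 [   7.7    7.4]
 [-114.8    7.8]]
small 1.5908333333333333
mug 15.060986193293886
look 1.002518315018315
big 1.0081384015594541
```

View pics/top9.png

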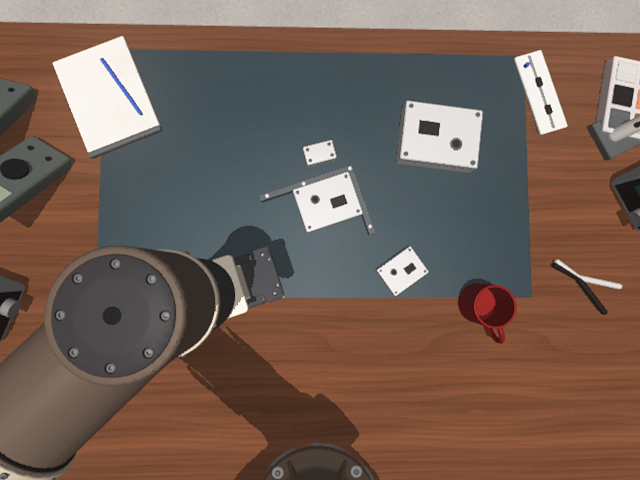

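View pics/side9.png

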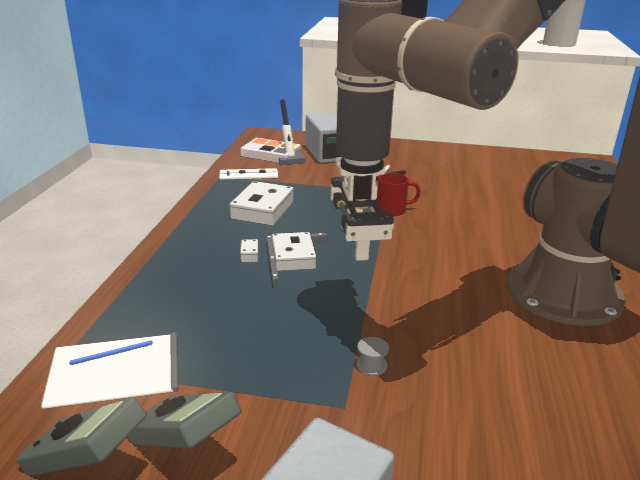

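The case sits in the corner: top view (328,200), side view (293,250). The mug at (490,305), the spool at side (373,355) and the small case at (320,152) are where they were. The hand hangs clear.

```bash
python3 -c "
from plant import r
print(r.close_job(), r.get_state()['time_s'])"
```

```text
the job is handed in; nothing more can be done
the job is handed in; nothing more can be done
```

The case is home in the corner of the steel stop, and the job was handed in at about 17.8 s of the 45 s allowed. I pushed it with two fingertips throughout. It went square onto the long rail first, then along that rail into the short rail at about 17 N. I finished with a light second press on the long side and backed the hand away.

**Fit:** in the last top view, the end face measured -114.7 mm (target -115) and the long face -88.4 mm (target -88). The tilt was about 0.1°. That is flush within what the camera can resolve, so I can't rule out a gap of a few tenths of a millimetre on the long rail.

**Clearance:** the force read zero with the hand clear of everything.

**Other things:** the small case and the two look-alikes match the first picture. The automatic comparison flagged the mug area, which I put down to the arm's shadow having moved: the mug's outline is at the same pixels as before. The arm blocks the spool from above, but the side view shows it in its old place.

**Checks that didn't work:** the automatic outline of the case failed once because the arm hid it. At the end it merged with the rail's bright screws, so I used the two free edges instead.

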